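# Alternate the plates on the packing conveyor's overload clutch

### The arm

A 6-joint arm with a two-finger parallel gripper is mounted at the origin on the work surface. World frame = base frame: x ahead of the robot, y to its left, z up, the work surface at z = 0. Lengths are in mm, angles in rad, forces in N, time in s.
With the tool pointing down it reaches from about 275 to 750 mm from the base axis. Payload 10.2 kg.
Tool frame: the origin (TCP) lies midway between the tips of the shut fingers; the grasp point (between the pads) lies 19 mm behind it (ctrl.tcp_to_grasp is the z of the grasp point in the tool frame, in mm); z points along the fingers, y is the direction in which the jaws open and shut (so a half turn about z gives the same grasp; the last joint's range is limited). The gripper opens to 85 mm and grips with 20 to 120 N. Pads are 22 mm wide; open, the fingers measure 114 mm over their backs; the gripper's body (76 mm by 85 mm) begins 54 mm behind the grasp point. The pads swing forward as they close: fully open they stand 13 mm farther back than shut.
Start: joints at [-0.223, 0.313, 1.498, -0, 1.331, -0.223], TCP at [525.006, -0.013, 231.294] pointing down, gripper open.
Joint ranges: [-2.94, 2.94], [-0.97, 2.17], [0.19, 2.56], [-1.23, 4.37], [0.02, 3.11], [-2.88, 2.88]. Speed limits (rad/s): [2.39, 2.39, 3.01, 3.14, 3.14, 3.14].

### API

Orientations are given as a unit quaternion [w, x, y, z].
In Python, from rig import sensors, capture, order, ctrl gives the robot as it stands. The module is installed in compiled form; this text tells all that it offers.
- The arm moves only by the tool play_rows, never from a script. Its argument "deltas" is a list of rows, each a list of 7 numbers: the shift along the world's x, y, z in units of 40 mm (1.0 is 40 mm), then the turn, a rotation vector about the world's x, y, z in units of 6 degrees (1.0 is 6 degrees), then the opening, from -1 (shut) to 1 (fully open). A call has 1 to 8 rows; each row shifts and turns the commanded pose from where the row before left it; what a row does not reach is not made up. A row lasts 1/12 s, in which the tool goes at most 41.7 mm and 7.16 degrees, less where a joint would pass 70% of its speed; a pose out of reach is approached as far as the arm can. A call is refused whole if a number of a shift passes 1 or a number of a turn 1, either way. A call with a gripper value outside its range is refused whole. The fingers move at their own pace and stop on an object; "squeeze" is the grip in N (left out, the last holds). Time passes only in rows, so rows that do not move let the fingers close. It gives the time, the measured TCP pose, the force and the opening at its end, in the units of the state.
- sensors.sense(): the state, without advancing time (a new reading comes with each control period).
- capture(name): name is "scene" or "side" or "wrist"; returns a dict with "pixels" (400x640x3 uint8, red, green, blue), "z_map" (400x640 float32, mm along the optical axis (not along the pixel's ray), 0 where there is no reading), "fx", "fy", "cx", "cy" (pixels), "eye" and "rotation" of the camera in the world; the wrist camera has in their place "tool_from_camera" (4x4, takes a point from camera to tool coordinates, whose origin is the TCP and whose axes are the flange's). Camera axes: x right, y down, z forward; pixel columns grow to the right and rows downward; lengths in mm; the calibration is good to about 2 mm. The wrist camera is an equidistant fisheye: a pixel r from the principal point sees the ray r / f radians off the axis. A picture is of the moment at which its call begins: read the wrist's pose just before it.
- order.finish_job(): hands the job in, once; it reports no verdict.
The state is a dict: "time_s": time; "joints": joint angles; "dq": joint speeds; "tau": joint torques, N m; "eef_pos": TCP position; "ee_rot": TCP orientation; "force": force on the tool from outside, world axes, zero at the start; "wrist_torque": the same for the moment, N m; "grip_width": opening from 0.0 (shut) to 1.0 (fully open).
Only numpy, scipy, OpenCV 4.12 (cv2) and the standard library are available. Lean on these libraries where they do the work, as an engineer would, in place of code of your own. Each camera call takes 0.05 s, during which the arm holds its last target. There are 200 camera calls.

### The job

Rebuild the conveyor clutch: slide the bright steel separator plate down the splined hub until it lies flat on the dark disc already there, its tab pointing directly opposite that disc's tab; then slide the loose dark friction disc home on top of it, its tab directly above the first disc's tab. Feel gently for the splines instead of forcing the plates down, leave both flat and released, and leave the spanner, tin and brass ring where they are.

Things in the scene. Friction and masses are not known exactly. Their poses are not given: they have to be found in the camera images.
- clutch: Clutch, fixed on the bench: blue round foot 120 mm across, 12 mm high; aluminium drum 68 mm across up to 24 mm; upright steel hub, locked by its brake. Origin: centre of the foot's underside, on the hub's axis; z up; +x points to the brass pin on the foot (53 mm out, 18 mm high). Home: separator underside 34 mm, loose friction disc underside 42 mm above the bench.
- hub_top (a point): Centre of the hub's top, 69 mm up; axes are the clutch foot's, not the splines'. Hub: six equal splines 60 degrees apart, 5.6 mm wide, 38 mm across tips, tops 58 mm above the bench; among them a round core 26 mm across rises to 62 mm and ends in a cone, 17 mm across at 69 mm.
- first_disc (a point): Centre of the top (34 mm up) of the dark disc already home on the hub; same shape as the loose one. Axes are the foot's. Not measured: hub and first disc stand turned together from the clutch's +x by up to 23 degrees either way about z; the first disc's tab points there, in line with a spline. The plates mesh at that same turn (separator half a turn on).
- separator: Bright steel separator plate, about 100 g. 8 mm thick, ring 55 mm across, six inward teeth with tips on a 28 mm circle; two straight gripping lands, 58 mm apart and 30 mm long, at its own +y and -y; one flat tab 14 mm wide reaching 47 mm from the centre along +x. Origin: centre of the underside; z up. Lies flat on the bench, this side up.
- separator_tab (a point): Point on the separator's tab, top face, 40 mm out from the plate's centre along its +x. The plate's teeth pass between the splines with about 1.2 mm play (4 to 5 degrees either way); meshed, a spline lies on the tab's centreline.
- friction_disc: Loose friction disc, red-brown ring, dark steel teeth and tab, about 70 g. 8 mm thick, ring 55 mm across, six inward teeth with tips on a 28 mm circle; two straight gripping lands, 58 mm apart and 30 mm long, at its own +y and -y; one flat tab 14 mm wide reaching 47 mm from the centre along +x. Origin: centre of the underside; z up. Lies flat on the bench, this side up.
- friction_disc_tab (a point): Point on the loose friction disc's tab, top face, 40 mm out from its centre along its +x. The plate's teeth pass between the splines with about 1.2 mm play (4 to 5 degrees either way); meshed, a spline lies on the tab's centreline.
- wrench: Bystander: a steel spanner lying on the bench. Origin under its middle.
- grease_tin: Bystander: red tin, 52 mm across, 42 mm high. Origin: centre of its underside.
- pressure_ring: Bystander: brass ring, 48 mm across, 10 mm high, lying flat. Origin: centre of its underside.
There are look-alikes about, which are no part of the job. Leave any blue look-alike of the separator alone.

How it is judged:
By the outcome, as a careful person would: the job done as asked, in the order asked, and still so for the second after the job is handed in, with the robot touching nothing.
It also fails if it takes over 72 s, if anything falls off the work surface, if the arm or the gripper's body presses on something with over 40 N, if the wrist force passes 120 N, or if a joint passes its speed limit or range.

## Working session

There is one attempt and no reset: what is moved stays moved. The work goes in short steps, Python scripts to look and compute and a tool call to move; the robot and the scene stay as the last step left them, time stands still between calls to the robot, and variables do not carry over. Pictures are saved under pics/ and viewed, about 8 in all and at most 12, crops included, and the job is handed in when it is done.

Besides the shell and the picture viewer there is one more tool, called after ">>>" as a command line: name --pt "numbers of a row" for each row, then --argument value for the rest. play_rows: Moves the arm, as the interface text tells. Its arguments: {"type":"object","properties":{"deltas":{"type":"array","items":{"type":"array","items":{"type":"number"}}},"squeeze":{"type":"number"}},"required":["deltas"]}

```bash
mkdir -p pics; cat > h.py <<'E'
import numpy as np, cv2
from rig import sensors, capture, order, ctrl
from scipy.spatial.transform import Rotation as R
def save(n,c): cv2.imwrite(f'pics/{n}.png',c[...,::-1])
def ray_plane(c,uv,z):
    uv=np.atleast_2d(np.asarray(uv,float)); 
    d=np.c_[(uv[:,0]-c['cx'])/c['fx'],(uv[:,1]-c['cy'])/c['fy'],np.ones(len(uv))]@np.array(c['rotation']).T
    e=np.array(c['eye']); return e+d*((z-e[2])/d[:,2])[:,None]
def cloud(c):
    v,u=np.mgrid[:400,:640]; z=c['z_map']
    p=np.stack([(u-c['cx'])/c['fx']*z,(v-c['cy'])/c['fy']*z,z],-1)
    return p@np.array(c['rotation']).T+np.array(c['eye'])
def wrist():
    s=sensors.sense(); c=capture('wrist'); q=s['ee_rot']
    T=np.eye(4); T[:3,:3]=R.from_quat([q[1],q[2],q[3],q[0]]).as_matrix(); T[:3,3]=s['eef_pos']
    M=T@np.array(c['tool_from_camera']); c['rotation']=M[:3,:3]; c['eye']=M[:3,3]; return s,c
def fray(c,uv,z):
    uv=np.atleast_2d(np.asarray(uv,float)); a=(uv-[c['cx'],c['cy']])/[c['fx'],c['fy']]
    t=np.linalg.norm(a,axis=1); t=np.maximum(t,1e-9)
    d=np.c_[a*(np.sin(t)/t)[:,None],np.cos(t)]@c['rotation'].T
    return c['eye']+d*((z-c['eye'][2])/d[:,2])[:,None]
E
cat > a.py <<'E'
from h import *
s=sensors.sense();print(s)
c=capture('scene');d=capture('side');_,w=wrist()
for n,x in(('scene',c),('side',d),('wrist',w)):
    print(n,x['fx'],x['cx'],x['cy'],np.round(x['eye'],1),np.round(x['rotation'],3).tolist()); np.savez(n,**x)
save('a1',np.vstack([c['pixels'],d['pixels']])[:, :]) if 0 else None
save('scene',c['pixels']);save('wrist',w['pixels']);save('side',d['pixels'])
print(ctrl.tcp_to_grasp)
E
python3 a.py
```

```text
{'time_s': 0.0, 'joints': array([-2.23416620e-01,  3.13439841e-01,  1.49841000e+00,  1.39120384e-06,
        1.33099425e+00, -2.23430487e-01]), 'dq': array([ 0.00171886, -0.00160562, -0.00154271, -0.00121676, -0.00073896,
        0.00026869]), 'tau': array([-5.78409599e-04, -4.12261176e+01, -2.59742296e+01, -3.58453699e-04,
        4.11797926e-03, -1.23038126e-05]), 'eef_pos': array([5.24754490e+02, 3.52446612e-02, 2.30750466e+02]), 'ee_rot': array([-5.29847970e-04,  7.07101857e-01,  7.07111428e-01, -3.32848851e-04]), 'force': array([ 0.1111669 , -0.08622307,  0.55133695]), 'wrist_torque': array([ 0.03597482, -0.00305755, -0.00880578]), 'grip_width': 1.0039913709654202}
scene 375.24907846884315 326.57459786512436 199.10096903608465 [1010.3  172.8  861.6] [-0.138, 0.514, 0.815, -0.227]
side 517.5581885932104 325.7724775004828 201.70108951949624 [ -11.5 -703.2  625.2] [-0.459, 0.823, -0.288, 0.171]
wrist 309.70691628693146 318.92777612638594 198.84209326659166 [525.4  72.9 373.1] [[1.0, 0.0, -0.002], [-0.0, -0.957, -0.289], [-0.002, 0.289, -0.957]]
-18.700000000000003
```

View pics/scene.png

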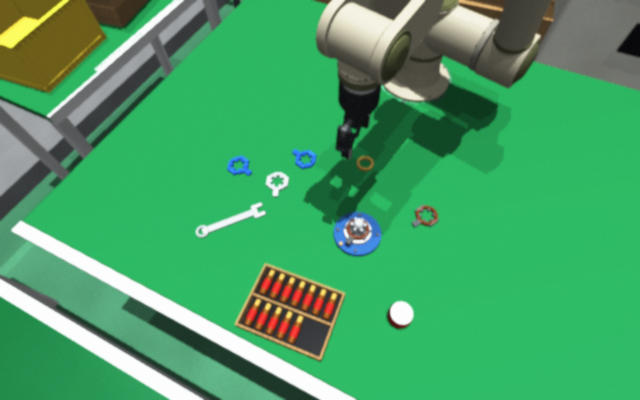

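View pics/wrist.png

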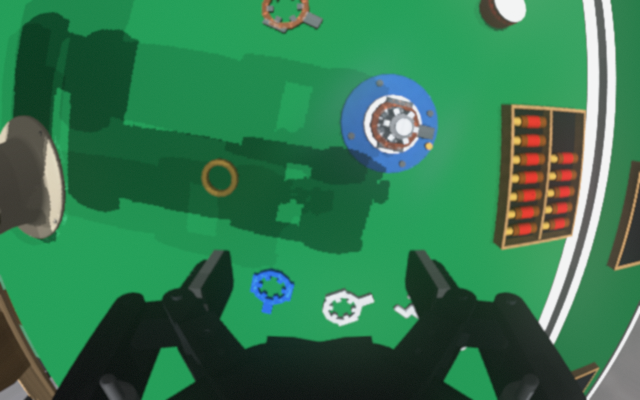

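The scene picture shows the white separator at (277,183) with its tab at (276,193). The blue look-alikes are at (238,166) and (305,158). The red-brown friction disc is at (427,214), the clutch at (357,233), the brass ring at (365,162), the tin at (400,313) and the spanner at (230,220). In the wrist picture the separator is at (343,307), the friction disc at (287,10), the clutch at (392,122), the first disc's tab at (425,131) and the pin at (429,146).

The only candidate for the separator that isn't blue is the white one. I'll measure coarsely and confirm it in a crop from close by.

```bash
cat >> h.py <<'E'
def fixrot(c):
    q=np.asarray(c['rotation'],float)
    if q.shape==(4,): c['rotation']=R.from_quat([q[1],q[2],q[3],q[0]]).as_matrix()
    return c
def az(a,b): return np.degrees(np.arctan2(b[1]-a[1],b[0]-a[0]))
E
python3 - <<'E'
from h import *
w=dict(np.load('wrist.npz')); c=fixrot(dict(np.load('scene.npz')))
f=lambda p,q: np.round(q,1).tolist()
for n,uvw,z,uvs in(('sep',(343,307),8,(277,182)),('septab',(368,299),8,(276,193)),('fric',(287,10),8,(427,215)),('frtab',(317,21),8,(415,225)),('hubtop',(404,127),69,(358,222)),('foot',(390,122),12,(358,234)),('pin',(429,146),18,(340,244)),('tab1',(427,131),34,(348,240)),('bluea',(272,288),8,(305,158))):
    print(n,fray(w,uvw,z)[0].round(1),ray_plane(c,uvs,z)[0].round(1))
p=w['pixels']; a=cv2.resize(p[60:185,330:455],None,fx=4.6,fy=4.6,interpolation=cv2.INTER_CUBIC)
save('hub0',a)
E
```

```text
sep [ 559.5 -200.6    8. ] [ 563.4 -199.8    8. ]
septab [ 595.  -187.3    8. ] [ 595.3 -184.8    8. ]
fric [487.5 193.3   8. ] [486.6 200.4   8. ]
frtab [522.6 178.3   8. ] [527.3 181.9   8. ]
hubtop [609.8  56.   69. ] [612.1  56.8  69. ]
foot [608.2  58.2  12. ] [614.4  61.7  12. ]
pin [656.6  31.8  18. ] [660.8  33.5  18. ]
tab1 [647.2  50.8  34. ] [649.7  49.2  34. ]
bluea [ 458.8 -168.     8. ] [ 458.3 -168.2    8. ]
```

View pics/hub0.png

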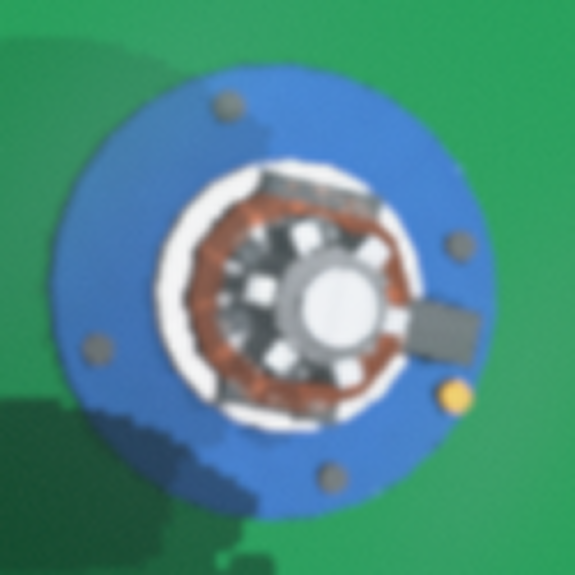

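The crop shows the first disc's tab at the right (445,332), and the pin at (456,396), clockwise of it. Six spline tops are visible, one of them in line with the tab. Next I'll take close views, hub first.

>>> play_rows --pt "0.7 0.13 -0.3 0 0 0 1" --pt "0.7 0.13 -0.35 0 0 0 1" --pt "0.7 0.14 -0.35 0 0 0 1" --pt "0 0 0 0 0 0 1" --pt "0 0 0 0 0 0 1" --pt "0 0 0 0 0 0 1"

```text
time_s: 0.65
eef_pos: [608.7, 16.0, 191.4]
ee_rot: [-0.0, 0.707, 0.707, -0.0]
force: [-0.7, 0.4, 0.8]
grip_width: 1.001
```

```bash
cat > hub.py <<'E'
from h import *
s,w=wrist(); np.savez('whub',**w); print(s['eef_pos'].round(1),s['dq'].round(3).max(),s['force'].round(2))
P=w['pixels']; hsv=cv2.cvtColor(P,cv2.COLOR_RGB2HSV)
blue=((hsv[...,0]>100)&(hsv[...,0]<125)&(hsv[...,1]>110)).astype(np.uint8)
cs,_=cv2.findContours(blue,cv2.RETR_EXTERNAL,cv2.CHAIN_APPROX_NONE)
k=max(cs,key=cv2.contourArea); hull=cv2.convexHull(k)[:,0]
q=fray(w,hull,12); (cx,cy),r=cv2.minEnclosingCircle(q[:,:2].astype(np.float32)); print('foot',cx,cy,r)
A=np.c_[2*q[:,:2],np.ones(len(q))]; x=np.linalg.lstsq(A,(q[:,:2]**2).sum(1),rcond=None)[0]; print('lsq',x[:2],np.sqrt(x[2]+x[:2]@x[:2]))
yel=((hsv[...,0]>15)&(hsv[...,0]<32)&(hsv[...,1]>100)).astype(np.uint8)
x0,y0,ww,hh=cv2.boundingRect(k); sub=yel.copy(); m=np.zeros_like(yel); m[y0-5:y0+hh+5,x0-5:x0+ww+5]=1
_,lab,st,ce=cv2.connectedComponentsWithStats(yel*m); 
for i in range(1,len(st)):
    if st[i,4]>8: pp=fray(w,ce[i],18)[0]; print('pin',ce[i],st[i,4],pp,az((cx,cy),pp))
print(x0,y0,ww,hh)
a=P[max(0,y0-5):y0+hh+5,max(0,x0-5):x0+ww+5]; save('hub1',cv2.resize(a,None,fx=3.5,fy=3.5,interpolation=cv2.INTER_CUBIC))
E
python3 hub.py
```

```text
[608.7  16.  191.4] 0.006 [-0.71  0.39  0.77]
foot 609.2611694335938 56.201873779296875 59.130455017089844
lsq [609.36504817  56.75718124] 58.479017872974026
pin [364.4  163.04] 25 [656.17623546  32.36356546  18.        ] -26.935864511977478
264 83 112 111
```

View pics/hub1.png

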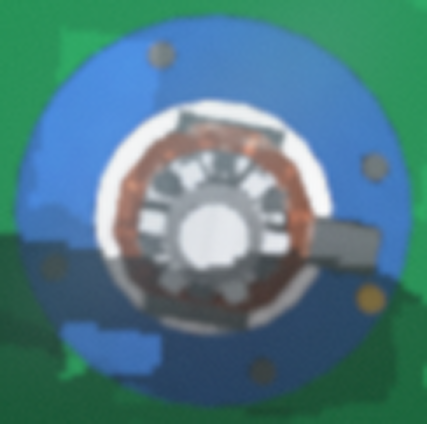

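The crop is centred on the hub: cone top at (212,235), tab from (314,238) to its end at (376,251), lands at (233,127) and (196,313), pin at (371,299).

```bash
python3 - <<'E'
from h import *
w=dict(np.load('whub.npz')); g=lambda x,y,z: fray(w,(x/3.5+259-.35,y/3.5+78-.35),z)[0]
T=g(212,235,69); print('top',T)
a,b=g(380,232,34),g(373,270,34); e=(a+b)/2; m=(g(318,218,34)+g(310,258,34))/2
print('tab end',e,'base',m,'dir',az(m,e),'from foot',az((609.3,56.5),e),np.hypot(*(e-[609.3,56.5,34])[:2]), 'width', np.linalg.norm(a-b))
for z,p in((34,((182,117),(284,137))),(34,((145,300),(247,325)))): print('land',az(g(*p[0],z),g(*p[1],z)))
l=(g(182,117,34)+g(284,137,34)+g(145,300,34)+g(247,325,34))/4; print('disc centre',l)
s=[(235,163),(273,200),(274,240),(237,288),(172,281),(153,220),(182,178)]
for q in s: p=g(*q,58); print('spl',np.round(p,1),az(T,p))
E
```

```text
top [609.18414967  57.2124968   69.        ]
tab end [655.20852239  48.89459748  34.        ] base [637.5263938   52.32720364  34.        ] dir -10.986100316703789 from foot -9.406433100408687 46.53423014957656 width 10.935235133785234
land -11.039736534226908
land -14.10953679904652
disc centre [609.82786001  57.10718069  34.        ]
spl [615.   74.4  58. ] 71.29866768303025
spl [624.7  65.   58. ] 26.56864898840689
spl [625.   54.7  58. ] -9.172161608874305
spl [615.6  42.1  58. ] -66.89874008279988
spl [598.9  44.   58. ] -127.85985291067729
spl [594.2  59.8  58. ] 170.1685371018152
spl [601.6  70.5  58. ] 119.6326398999309
```

>>> play_rows --pt "-0.2 -1 0 0 0 -1 1" --pt "-0.2 -1 0 0 0 -1 1" --pt "-0.2 -1 0 0 0 -1 1" --pt "-0.2 -1 0 0 0 -1 1" --pt "-0.2 -0.75 0 0 0 -1 1" --pt "-0.2 -0.5 0 0 0 -1 1" --pt "0 0 0 0 0 -1 1" --pt "0 0 0 0 0 -1 1"

```text
time_s: 1.37
eef_pos: [560.0, -195.6, 192.6]
ee_rot: [0.001, 0.935, 0.355, 0.001]
force: [-0.1, -0.5, -0.9]
grip_width: 0.998
```

>>> play_rows --pt "0 0 -0.5 0 0 -1 1" --pt "0 0 -0.5 0 0 -1 1" --pt "0 0 0 0 0 -1 1" --pt "0 0 0 0 0 -0.8 1" --pt "0 0 0 0 0 0 1" --pt "0 0 0 0 0 0 1" --pt "0 0 0 0 0 0 1"

```text
time_s: 1.95
eef_pos: [560.9, -194.1, 152.2]
ee_rot: [0.0, 0.986, 0.168, 0.001]
force: [-0.6, 0.5, 0.4]
grip_width: 1.001
```

```bash
cat > look.py <<'E'
from h import *
import sys
name,gx,gy,kind,z=sys.argv[1],float(sys.argv[2]),float(sys.argv[3]),sys.argv[4],float(sys.argv[5])
s,w=wrist(); np.savez(name,**w); q=s['ee_rot']
m=R.from_quat([q[1],q[2],q[3],q[0]]).as_matrix(); print('tcp',s['eef_pos'].round(1),'psi',np.degrees(np.arctan2(m[1,1],m[0,1])).round(2),'zdir',m[:,2].round(4))
# rectify the plane z to a metric top view, 4 px/mm, 110 mm wide, x right, y up
v,u=np.mgrid[:480,:480]; X=gx-60+u/4; Y=gy+60-v/4
d=(np.stack([X,Y,np.full_like(X,z)],-1)-w['eye'])@w['rotation']
t=np.arctan2(np.hypot(d[...,0],d[...,1]),d[...,2]); ph=np.arctan2(d[...,1],d[...,0])
mx=(w['cx']+w['fx']*t*np.cos(ph)).astype(np.float32); my=(w['cy']+w['fy']*t*np.sin(ph)).astype(np.float32)
I=cv2.remap(w['pixels'],mx,my,cv2.INTER_CUBIC); hsv=cv2.cvtColor(I,cv2.COLOR_RGB2HSV)
if kind=='ring':
    mask=~((hsv[...,0]>60)&(hsv[...,0]<88)&(hsv[...,1]>80))   # not green bench
    mask=mask.astype(np.uint8)
    cs,h=cv2.findContours(mask,cv2.RETR_CCOMP,cv2.CHAIN_APPROX_NONE)
    W=lambda p: np.array([gx-60+p[0]/4,gy+60-p[1]/4])
    for i,k in enumerate(cs):
        a=cv2.contourArea(k)/16
        if a<300: continue
        M=cv2.moments(k); ce=W((M['m10']/M['m00'],M['m01']/M['m00'])); print('hole' if h[0][i][3]>=0 else 'outer',round(a),ce.round(1))
        if h[0][i][3]>=0: hc=ce; par=h[0][i][3]
    try:
        o=np.array([W(p) for p in cs[par][:,0]]); r=np.hypot(*(o-hc).T); t=o[(r>34)]
        e=o[r>r.max()-1.5].mean(0); (a,b),(ww,hh),an=cv2.minAreaRect(t.astype(np.float32))
        print('rmax',r.max(),'tab az mean',az(hc,t.mean(0)),'end',az(hc,e),'tab rect',ww,hh,an)
        l=o[(r<33.5)&(r>28.2)]; c2=l.mean(0)
    except NameError: print('no hole')
save(name,I)
E
python3 look.py sep1 560 -200 ring 8
```

```text
tcp [ 560.9 -194.1  152.2] psi -70.67 zdir [ 1.2e-03 -7.0e-04 -1.0e+00]
outer 2995 [ 561.5 -202.3]
hole 880 [ 559.  -203.3]
rmax 46.98803919892372 tab az mean 21.65856759645642 end 21.54153559908989 tab rect 13.505512237548828 14.800326347351074 22.166345596313477
```

View pics/sep1.png

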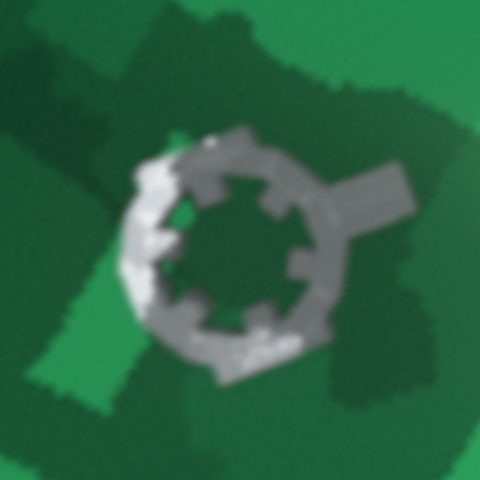

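The rectified crop (4 px/mm) shows the bright separator with its centre near (234,254) and its tab end at (408,185). Its reach is 47 mm and its tab is 13.5 mm wide, as specified. Centre is about (558.7, -203.3) and the tab points at 21.6°. Now I'll grasp it.

>>> play_rows --pt "-0.05 -0.23 -0.8 0 0 0.38 1" --pt "0 0 -0.9 0 0 0 1" --pt "0 0 -0.9 0 0 0 1" --pt "0 0 -0.7 0 0 0 1" --pt "0 0 -0.4 0 0 0 1" --pt "0 0 -0.13 0 0 0 1" --pt "0 0 0 0 0 0 1" --pt "0 0 0 0 0 0 1" --squeeze 20

```text
time_s: 2.67
eef_pos: [559.6, -203.6, -0.7]
ee_rot: [0.001, 0.982, 0.187, 0.001]
force: [1.1, 0.6, 0.7]
grip_width: 1.003
```

>>> play_rows --pt "0 0 0 0 0 0 0.2" --pt "0 0 0 0 0 0 0.2" --pt "0 0 0 0 0 0 0.2" --pt "0 0 0 0 0 0 0.0" --pt "0 0 0 0 0 0 0.0" --pt "0 0 0 0 0 0 -1" --pt "0 0 0 0 0 0 -1" --pt "0 0 0 0 0 0 -1" --squeeze 40

```text
time_s: 3.33
eef_pos: [559.6, -203.6, -0.3]
ee_rot: [0.001, 0.982, 0.186, 0.001]
force: [-2.7, 1.0, 7.4]
grip_width: 0.657
```

>>> play_rows --pt "0 0 0 0 0 0 -1" --pt "0 0 0.3 0 0 0 -1" --pt "0 0 0.7 0 0 0 -1" --pt "0 0 0.8 0 0 0 -1" --pt "0 0 0.8 0 0 0.73 -1" --pt "0 0 0.4 0 0 1 -1" --pt "0 0.2 0 0 0 1 -1" --pt "0.1 0.4 0 0 0 1 -1"

```text
time_s: 4.0
eef_pos: [563.1, -180.4, 120.6]
ee_rot: [0.002, 0.927, 0.375, 0.001]
force: [-0.2, 0.3, -1.5]
grip_width: 0.66
```

>>> play_rows --pt "0.15 0.6 0 0 0 1 -1" --pt "0.15 0.6 0 0 0 1 -1" --pt "0.15 0.6 0 0 0 1 -1" --pt "0.15 0.6 0 0 0 1 -1" --pt "0.15 0.6 0 0 0 1 -1" --pt "0.15 0.6 0 0 0 1 -1" --pt "0.15 0.6 0 0 0 1 -1" --pt "0.09 0.6 0 0 0 1 -1"

```text
time_s: 4.67
eef_pos: [608.9, 14.0, 119.2]
ee_rot: [0.0, 0.694, 0.72, 0.0]
force: [0.3, -0.7, -0.8]
grip_width: 0.658
```

>>> play_rows --pt "0 0.6 0 0 0 1 -1" --pt "0 0.4 0 0 0 1 -1" --pt "0 0.4 0 0 0 1 -1" --pt "0 0.2 0 0 0 1 -1" --pt "0 0.12 0 0 0 1 -1" --pt "0 0 0 0 0 1 -1" --pt "0 0 0 0 0 1 -1" --pt "0 0 0 0 0 1 -1"

```text
time_s: 5.33
eef_pos: [608.6, 81.8, 119.2]
ee_rot: [0.0, 0.341, 0.94, 0.0]
force: [0.3, 0.3, -0.7]
grip_width: 0.657
```

>>> play_rows --pt "0 0 0 0 0 1 -1" --pt "0 0 0 0 0 1 -1" --pt "0 0 0 0 0 1 -1" --pt "0 0 0 0 0 1 -1" --pt "0 0 0 0 0 1 -1" --pt "0 0 0 0 0 0 -1" --pt "0 0 0 0 0 0 -1" --pt "0 0 0 0 0 0 -1"

```text
time_s: 6.0
eef_pos: [608.6, 81.6, 118.6]
ee_rot: [0.0, 0.09, 0.996, 0.0]
force: [1.0, -0.0, -1.1]
grip_width: 0.657
```

```bash
python3 look.py held1 609.4 57 none 124; python3 -c "
from h import *
w=np.load('held1.npz'); save('held1w',w['pixels'][150:400,180:460].repeat(2,0).repeat(2,1)); print(sensors.sense()['wrist_torque'], sensors.sense()['force'])"
```

```text
tcp [608.6  81.6 118.6] psi 79.69 zdir [ 5.e-04 -0.e+00 -1.e+00]
[ 0.02211413  0.00577455 -0.04249904] [ 0.44717504  0.38058925 -0.8557899 ]
```

View pics/held1w.png

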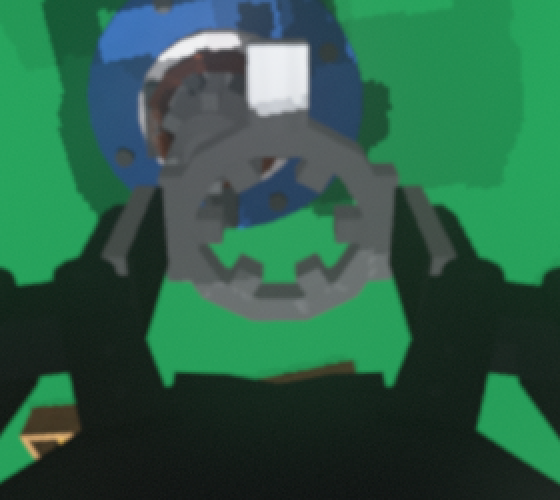

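The enlarged view shows the separator held flat between the pads, tab up at (278,42). The clutch lies beneath at upper left because I overshot y by 25 mm. I'll work out where the plate sits in the tool and what correction is needed.

```bash
python3 - <<'E'
from h import *
w=dict(np.load('held1.npz')); g=lambda x,y,z=126.9: fray(w,(x/2+180-.25,y/2+150-.25),z)[0][:2]
e=(g(246,42)+g(310,42))/2; b=(g(246,103)+g(310,110))/2
print('end',e,'width',np.linalg.norm(g(246,42)-g(310,42)),'az',az(b,e)); 
for a in (169.7,az(b,e)):
  t=np.radians(a); print('ctr from end',e-47*np.array([np.cos(t),np.sin(t)]))
print('ring outer bottom',g(277,285), 'lands', g(163,190),g(393,180))
P=w['pixels']; hsv=cv2.cvtColor(P,cv2.COLOR_RGB2HSV)
# tooth-tip opposite pairs on top face
pr=[((245,180),(315,268)),((222,222),(338,222)),((315,185),(247,268))]
for a,b in pr: print('mid',(g(*a)+g(*b))/2, np.linalg.norm(g(*a)-g(*b)))
E
```

```text
end [563.63045206  89.00352478] width 14.116085232702842 az 169.7058870688929
ctr from end [609.87304884  80.59982067]
ctr from end [609.87391207  80.60457208]
ring outer bottom [625.64822743  77.42033644] lands [594.14406076  55.24031076] [601.42656468 110.09473346]
mid [608.56540974  81.59402259] 30.093944593974776
mid [607.55748277  81.48380048] 28.363566118361817
mid [609.14870968  81.17226605] 28.709073608199464
```

>>> play_rows --pt "0 -0.3 0 0 0 0 -1" --pt "0 -0.31 0 0 0 0 -1" --pt "0 0 0 0 0 0 -1" --pt "0 0 0 0 0 0 -1" --pt "0 0 0 0 0 0 -1" --pt "0 0 0 0 0 0 -1"

```text
time_s: 6.55
eef_pos: [608.6, 57.3, 118.1]
ee_rot: [-0.0, 0.088, 0.996, 0.0]
force: [-0.9, 0.4, -0.2]
grip_width: 0.656
```

```bash
python3 look.py held2 609.4 57 none 126.5; python3 -c "
from h import *
w=np.load('held2.npz'); save('held2w',cv2.resize(w['pixels'][150:310,230:410],None,fx=4,fy=4,interpolation=cv2.INTER_CUBIC)); d=capture('side'); np.savez('side2',**d);c=capture('scene'); np.savez('scene2',**c)"
```

```text
tcp [608.6  57.3 118.1] psi 79.85 zdir [-1.e-04  1.e-04 -1.e+00]
```

View pics/held2w.png

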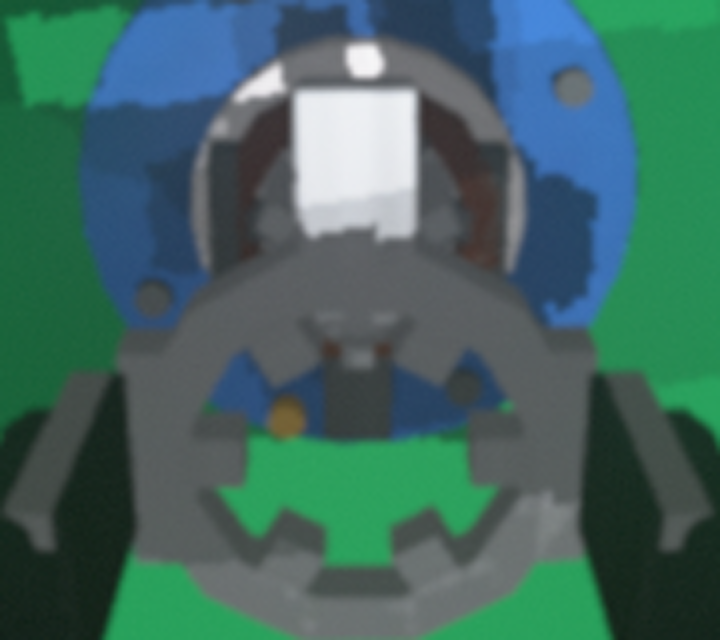

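The enlarged view shows the tab (355), the first disc's tab (358), the drum (358) and the lands (358) all on one vertical centreline, so yaw and lateral fit are good. Descending gently.

>>> play_rows --pt "0 0 -0.4 0 0 0 -1" --pt "0 0 -0.4 0 0 0 -1" --pt "0 0 -0.3 0 0 0 -1" --pt "0 0 -0.05 0 0 0 -1" --pt "0 0 -0.05 0 0 0 -1" --pt "0 0 0 0 0 0 -1" --pt "0 0 0 0 0 0 -1"

```text
time_s: 7.28
eef_pos: [609.0, 57.2, 70.9]
ee_rot: [0.001, 0.088, 0.996, -0.0]
force: [-0.2, 0.3, -2.0]
grip_width: 0.658
```

>>> play_rows --pt "0 0 -0.05 0 0 0 -1" --pt "0 0 -0.05 0 0 0 -1" --pt "0 0 -0.05 0 0 0 -1" --pt "0 0 0 0 0 0 -1" --pt "0 0 0 0 0 0 -1"

```text
time_s: 7.7
eef_pos: [608.5, 57.2, 64.0]
ee_rot: [-0.0, 0.088, 0.996, -0.0]
force: [-0.3, -0.3, -1.3]
grip_width: 0.658
```

>>> play_rows --pt "0 0 -0.04 0 0 0 -1" --pt "0 0 -0.04 0 0 0 -1" --pt "0 0 0 0 0 0 -1" --pt "0 0 0 0 0 0 -1"

```text
time_s: 8.03
eef_pos: [608.5, 57.2, 60.7]
ee_rot: [-0.0, 0.088, 0.996, 0.0]
force: [-0.3, -0.2, -1.3]
grip_width: 0.658
```

>>> play_rows --pt "0 0 -0.04 0 0 0 -1" --pt "0 0 -0.04 0 0 0 -1" --pt "0 0 0 0 0 0 -1" --pt "0 0 0 0 0 0 -1"

```text
time_s: 8.37
eef_pos: [608.5, 57.2, 57.6]
ee_rot: [-0.0, 0.088, 0.996, 0.0]
force: [-0.5, 0.2, -1.1]
grip_width: 0.655
```

>>> play_rows --pt "0 0 -0.04 0 0 0 -1" --pt "0 0 -0.04 0 0 0 -1" --pt "0 0 0 0 0 0 -1" --pt "0 0 0 0 0 0 -1"

```text
time_s: 8.7
eef_pos: [608.5, 57.2, 54.3]
ee_rot: [-0.0, 0.088, 0.996, 0.0]
force: [-1.0, 0.4, -1.1]
grip_width: 0.655
```

>>> play_rows --pt "0 0 -0.05 0 0 0 -1" --pt "0 0 -0.05 0 0 0 -1" --pt "0 0 -0.05 0 0 0 -1" --pt "0 0 0 0 0 0 -1" --pt "0 0 0 0 0 0 -1"

```text
time_s: 9.12
eef_pos: [608.5, 57.2, 48.3]
ee_rot: [-0.0, 0.088, 0.996, -0.0]
force: [0.8, -0.2, -0.7]
grip_width: 0.663
```

>>> play_rows --pt "0 0 -0.05 0 0 0 -1" --pt "0 0 -0.05 0 0 0 -1" --pt "0 0 -0.05 0 0 0 -1" --pt "0 0 -0.05 0 0 0 -1" --pt "0 0 0 0 0 0 -1" --pt "0 0 0 0 0 0 -1"

```text
time_s: 9.62
eef_pos: [608.5, 57.2, 40.3]
ee_rot: [-0.0, 0.088, 0.996, 0.0]
force: [-0.8, -0.4, -1.0]
grip_width: 0.658
```

>>> play_rows --pt "0 0 -0.05 0 0 0 -1" --pt "0 0 -0.05 0 0 0 -1" --pt "0 0 0 0 0 0 -1" --pt "0 0 0 0 0 0 -1"

```text
time_s: 9.95
eef_pos: [608.5, 57.2, 36.3]
ee_rot: [-0.0, 0.088, 0.996, -0.0]
force: [-0.6, 0.6, -0.9]
grip_width: 0.659
```

>>> play_rows --pt "0 0 -0.025 0 0 0 -1" --pt "0 0 -0.025 0 0 0 -1" --pt "0 0 0 0 0 0 -1" --pt "0 0 0 0 0 0 -1"

```text
time_s: 10.28
eef_pos: [608.6, 57.2, 34.5]
ee_rot: [-0.0, 0.088, 0.996, 0.0]
force: [0.1, -0.2, -1.1]
grip_width: 0.66
```

>>> play_rows --pt "0 0 -0.015 0 0 0 -1" --pt "0 0 0 0 0 0 -1" --pt "0 0 0 0 0 0 -1"

```text
time_s: 10.53
eef_pos: [608.6, 57.2, 33.9]
ee_rot: [0.0, 0.088, 0.996, 0.0]
force: [-1.3, -0.5, -0.4]
grip_width: 0.655
```

>>> play_rows --pt "0 0 -0.015 0 0 0 -1" --pt "0 0 -0.015 0 0 0 -1" --pt "0 0 0 0 0 0 -1" --pt "0 0 0 0 0 0 -1"

```text
time_s: 10.87
eef_pos: [608.7, 57.2, 33.8]
ee_rot: [0.0, 0.088, 0.996, -0.0]
force: [-4.8, 0.4, 7.7]
grip_width: 0.658
```

Contact at 7.7 N, at exactly the home height. Releasing and going up to look.

>>> play_rows --pt "0 0 0 0 0 0 0.5" --pt "0 0 0 0 0 0 0.7" --pt "0 0 0 0 0 0 1" --pt "0 0 0 0 0 0 1" --pt "0 0 0 0 0 0 1" --pt "0 0 0 0 0 0 1"

```text
time_s: 11.37
eef_pos: [608.6, 57.2, 32.6]
ee_rot: [-0.0, 0.088, 0.996, 0.0]
force: [-0.2, -0.6, 0.0]
grip_width: 0.998
```

>>> play_rows --pt "0 0 0.2 0 0 0 1" --pt "0 0 0.6 0 0 0 1" --pt "0 0 0.8 0 0 0 1" --pt "0 0 0.8 0 0 0 1" --pt "0 0 0.6 0 0 0 1" --pt "0 0 0 0 0 0 1" --pt "0 0 0 0 0 0 1" --pt "0 0 0 0 0 0 1"

```text
time_s: 12.03
eef_pos: [608.2, 57.2, 152.1]
ee_rot: [-0.001, 0.088, 0.996, -0.0]
force: [0.5, 0.2, -0.3]
grip_width: 1.002
```

```bash
cat > chk.py <<'E'
from h import *
import sys
n=sys.argv[1]; s,w=wrist(); np.savez(n,**w); print(s['eef_pos'].round(1),s['force'].round(1))
d=fixrot(capture('side')); np.savez(n+'s',**d)
Rm=d['rotation']; p=Rm.T@(np.array([609.4,57,45])-d['eye']); u=int(d['cx']+d['fx']*p[0]/p[2]); v=int(d['cy']+d['fy']*p[1]/p[2]); print(u,v)
a=cv2.resize(w['pixels'][170:310,240:400],(480,420),interpolation=cv2.INTER_CUBIC)
b=cv2.resize(d['pixels'][v-50:v+50,max(0,u-35):max(0,u-35)+70],(294,420),interpolation=cv2.INTER_CUBIC)
save(n,np.hstack([a,b]))
E
python3 chk.py rel1
```

```text
[608.2  57.2 152.1] [ 0.5  0.2 -0.3]
322 194
```

View pics/rel1.png

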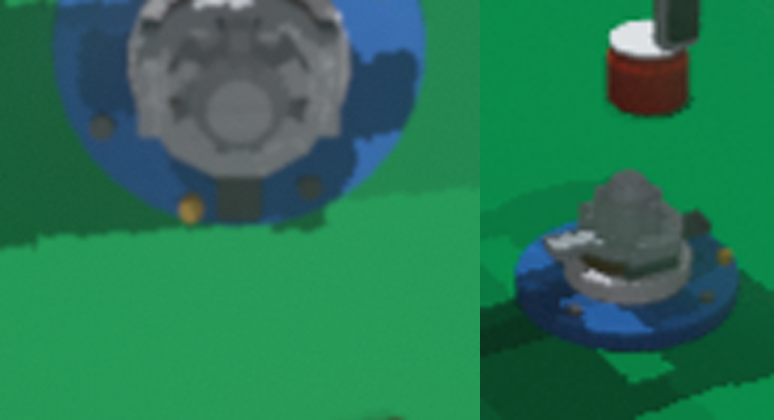

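The left view shows the separator home with its tab up, and the dark first tab below at (238,197). The side view shows it flat on the first disc, with the bright tab at left (570,242) and the dark tab opposite at (690,222). On to the friction disc.

>>> play_rows --pt "-0.5 0.57 0 0 0 -0.7 1" --pt "-0.5 0.57 0 0 0 -0.7 1" --pt "-0.5 0.57 0 0 0 -0.7 1" --pt "-0.5 0.57 0 0 0 0 1" --pt "-0.5 0.57 0 0 0 0 1" --pt "-0.5 0.57 0 0 0 0 1" --pt "0 0 0 0 0 0 1" --pt "0 0 0 0 0 0 1"

```text
time_s: 12.8
eef_pos: [487.7, 194.8, 152.2]
ee_rot: [-0.001, 0.196, 0.981, -0.0]
force: [0.8, -0.4, -0.7]
grip_width: 0.997
```

>>> play_rows --pt "0 0 0 0 0 0 1" --pt "0 0 0 0 0 0 1"

```text
time_s: 12.97
eef_pos: [489.1, 193.3, 152.3]
ee_rot: [-0.0, 0.198, 0.98, -0.0]
force: [0.5, -0.0, -1.0]
grip_width: 0.997
```

```bash
python3 look.py fr1 488 196 ring 8
```

```text
tcp [489.1 193.3 152.3] psi 67.2 zdir [-5.e-04 -2.e-04 -1.e+00]
outer 2794 [486.7 196.9]
hole 1024 [483.5 198.6]
rmax 46.791439722089706 tab az mean -28.276653615013522 end -28.225649640007273 tab rect 12.665081024169922 13.414092063903809 60.64224624633789
```

View pics/fr1.png

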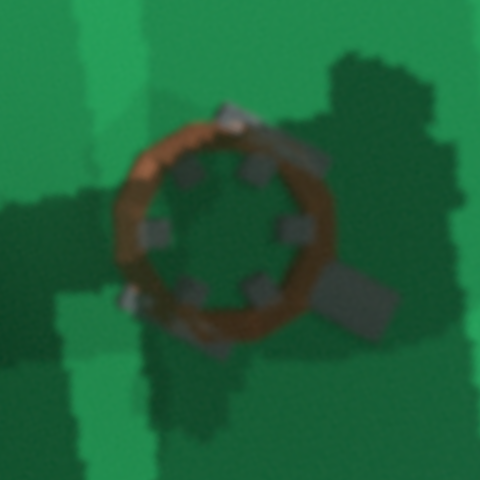

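The crop shows the red-brown disc: centre near (225,230), lands at (278,131) and (175,326), tab end at (390,320). Reach is 46.8 mm. Centre is (484.1, 198.6) and the tab points at -28.3°. Grasping it the same way.

>>> play_rows --pt "-0.125 0.13 -0.78 0 0 -0.92 1" --pt "0 0 -0.9 0 0 0 1" --pt "0 0 -0.9 0 0 0 1" --pt "0 0 -0.7 0 0 0 1" --pt "0 0 -0.4 0 0 0 1" --pt "0 0 -0.13 0 0 0 1" --pt "0 0 0 0 0 0 1" --pt "0 0 0 0 0 0 1"

```text
time_s: 13.68
eef_pos: [484.4, 199.0, 1.0]
ee_rot: [0.001, 0.244, 0.97, 0.0]
force: [-1.0, 0.2, -0.0]
grip_width: 1.001
```

>>> play_rows --pt "0 0 0 0 0 0 0.2" --pt "0 0 0 0 0 0 0.2" --pt "0 0 0 0 0 0 0.2" --pt "0 0 0 0 0 0 0.0" --pt "0 0 0 0 0 0 0.0" --pt "0 0 0 0 0 0 -1" --pt "0 0 0 0 0 0 -1" --pt "0 0 0 0 0 0 -1" --squeeze 40

```text
time_s: 14.35
eef_pos: [484.3, 199.3, 1.8]
ee_rot: [0.001, 0.244, 0.97, 0.0]
force: [-2.6, -1.5, 9.0]
grip_width: 0.654
```

>>> play_rows --pt "0 0 0 0 0 0 -1" --pt "0 0 0.3 0 0 0 -1" --pt "0 0 0.7 0 0 0 -1" --pt "0 0 0.8 0 0 0.0 -1" --pt "0 0 0.8 0 0 0 -1" --pt "0 0 0.4 0 0 0.53 -1" --pt "0.3 -0.35 0 0 0 0.5 -1" --pt "0.4 -0.45 0 0 0 0.5 -1"

```text
time_s: 15.02
eef_pos: [511.8, 167.8, 122.3]
ee_rot: [0.001, 0.163, 0.987, 0.001]
force: [0.3, 0.4, -0.8]
grip_width: 0.646
```

>>> play_rows --pt "0.5 -0.55 0 0 0 0.5 -1" --pt "0.5 -0.6 0 0 0 0.5 -1" --pt "0.5 -0.6 0 0 0 0.5 -1" --pt "0.5 -0.6 0 0 0 0 -1" --pt "0.4 -0.4 0 0 0 0 -1" --pt "0 0 0 0 0 0 -1" --pt "0 0 0 0 0 0 -1" --pt "0 0 0 0 0 0 -1"

```text
time_s: 15.68
eef_pos: [607.1, 57.7, 120.5]
ee_rot: [-0.0, 0.088, 0.996, 0.0]
force: [0.9, -0.7, -1.4]
grip_width: 0.649
```

>>> play_rows --pt "0 0 0 0 0 0 -1" --pt "0 0 0 0 0 0 -1"

```text
time_s: 15.85
eef_pos: [607.2, 58.1, 120.6]
ee_rot: [0.0, 0.087, 0.996, 0.0]
force: [1.1, 0.4, -0.7]
grip_width: 0.649
```

```bash
python3 look.py held3 609.4 57 none 126.5; python3 -c "
from h import *
w=np.load('held3.npz'); save('held3w',cv2.resize(w['pixels'][150:310,230:410],None,fx=4,fy=4,interpolation=cv2.INTER_CUBIC)); print(sensors.sense()['force'])"
```

```text
tcp [607.2  58.1 120.6] psi 79.99 zdir [ 1.e-04  0.e+00 -1.e+00]
[-0.51576934 -0.00138754 -1.0064037 ]
```

View pics/held3w.png

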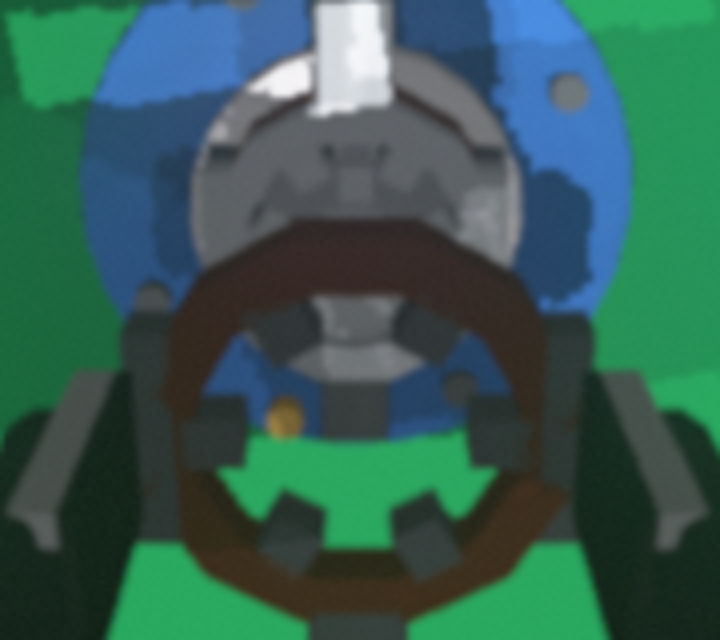

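The view shows the disc held flat and symmetric about x≈358, tab at the bottom (360,625). The drum is centred at about 356 and the first disc's tab at about 354, so there is roughly 0.7 mm lateral offset. I'll compare its position along the tab axis with the separator's hold.

```bash
python3 - <<'E'
from h import *
def C(n,tcp,zo,pr):
    w=dict(np.load(n+'.npz')); g=lambda p:fray(w,(p[0]/4+230-.375,p[1]/4+150-.375),tcp[2]+zo)[0][:2]
    for a,b in pr: print(n,((g(a)+g(b))/2-tcp[:2]).round(2), np.linalg.norm(g(a)-g(b)).round(1))
# far-side outer ring (flat edge seen from top), tooth midlines, top face
C('held2',np.array([608.6,57.3,118.1]),8.3,[((245,435),(470,435)),((120,345),(595,345)),((283,375),(430,375))])
C('held3',np.array([607.2,58.1,120.6]),6.2,[((248,418),(468,418)),((122,328),(592,328)),((286,352),(428,352))])
E
```

```text
held2 [-2.46 -0.23] 27.4
held2 [-14.12   1.86] 56.6
held2 [-10.5    1.09] 17.5
held3 [-3.72 -0.02] 27.0
held3 [-15.46   1.93] 56.6
held3 [-12.56   1.42] 17.0
```

>>> play_rows --pt "0.0625 -0.025 -0.3 0 0 0 -1" --pt "0 0 -0.4 0 0 0 -1" --pt "0 0 -0.35 0 0 0 -1" --pt "0 0 -0.1 0 0 0 -1" --pt "0 0 0 0 0 0 -1" --pt "0 0 0 0 0 0 -1" --pt "0 0 0 0 0 0 -1"

```text
time_s: 16.48
eef_pos: [610.6, 56.2, 75.1]
ee_rot: [0.001, 0.088, 0.996, -0.0]
force: [-0.7, -0.7, -0.7]
grip_width: 0.65
```

>>> play_rows --pt "0 0 -0.05 0 0 0 -1" --pt "0 0 -0.05 0 0 0 -1" --pt "0 0 -0.05 0 0 0 -1" --pt "0 0 0 0 0 0 -1" --pt "0 0 0 0 0 0 -1"

```text
time_s: 16.9
eef_pos: [610.0, 56.2, 68.2]
ee_rot: [-0.0, 0.088, 0.996, 0.0]
force: [0.2, -0.4, -0.1]
grip_width: 0.649
```

>>> play_rows --pt "0 0 -0.04 0 0 0 -1" --pt "0 0 -0.04 0 0 0 -1" --pt "0 0 0 0 0 0 -1" --pt "0 0 0 0 0 0 -1"

```text
time_s: 17.23
eef_pos: [610.0, 56.2, 65.0]
ee_rot: [-0.0, 0.088, 0.996, 0.0]
force: [0.3, 0.3, -0.5]
grip_width: 0.646
```

>>> play_rows --pt "-0.005 0.02 0 0 0 0 -1" --pt "0 0 -0.04 0 0 0 -1" --pt "0 0 0 0 0 0 -1" --pt "0 0 0 0 0 0 -1"

```text
time_s: 17.57
eef_pos: [609.9, 57.0, 63.4]
ee_rot: [-0.0, 0.088, 0.996, -0.0]
force: [-0.1, -0.4, -0.8]
grip_width: 0.649
```

>>> play_rows --pt "0 0 -0.04 0 0 0 -1" --pt "0 0 -0.03 0 0 0 -1" --pt "0 0 0 0 0 0 -1" --pt "0 0 0 0 0 0 -1"

```text
time_s: 17.9
eef_pos: [609.8, 57.0, 60.5]
ee_rot: [-0.0, 0.088, 0.996, 0.0]
force: [-0.8, 0.5, -1.5]
grip_width: 0.65
```

>>> play_rows --pt "0 0 -0.04 0 0 0 -1" --pt "0 0 -0.03 0 0 0 -1" --pt "0 0 0 0 0 0 -1" --pt "0 0 0 0 0 0 -1"

```text
time_s: 18.23
eef_pos: [609.9, 57.0, 57.8]
ee_rot: [-0.0, 0.088, 0.996, -0.0]
force: [0.1, -0.2, -1.5]
grip_width: 0.652
```

>>> play_rows --pt "0 0 -0.05 0 0 0 -1" --pt "0 0 -0.05 0 0 0 -1" --pt "0 0 0 0 0 0 -1" --pt "0 0 0 0 0 0 -1"

```text
time_s: 18.57
eef_pos: [609.8, 57.0, 53.7]
ee_rot: [-0.0, 0.088, 0.996, -0.0]
force: [0.8, -0.4, -1.0]
grip_width: 0.647
```

>>> play_rows --pt "0 0 -0.05 0 0 0 -1" --pt "0 0 -0.05 0 0 0 -1" --pt "0 0 -0.05 0 0 0 -1" --pt "0 0 0 0 0 0 -1" --pt "0 0 0 0 0 0 -1"

```text
time_s: 18.98
eef_pos: [609.9, 57.0, 47.7]
ee_rot: [-0.0, 0.088, 0.996, -0.0]
force: [0.6, -0.2, -0.5]
grip_width: 0.649
```

>>> play_rows --pt "0 0 -0.04 0 0 0 -1" --pt "0 0 -0.02 0 0 0 -1" --pt "0 0 0 0 0 0 -1" --pt "0 0 0 0 0 0 -1"

```text
time_s: 19.32
eef_pos: [609.9, 57.0, 45.4]
ee_rot: [-0.0, 0.088, 0.996, -0.0]
force: [0.4, -0.9, -0.7]
grip_width: 0.648
```

>>> play_rows --pt "0 0 -0.02 0 0 0 -1" --pt "0 0 -0.015 0 0 0 -1" --pt "0 0 0 0 0 0 -1" --pt "0 0 0 0 0 0 -1"

```text
time_s: 19.65
eef_pos: [609.9, 57.0, 44.1]
ee_rot: [0.0, 0.088, 0.996, -0.0]
force: [-0.2, -0.1, -0.5]
grip_width: 0.647
```

>>> play_rows --pt "0 0 -0.015 0 0 0 -1" --pt "0 0 -0.01 0 0 0 -1" --pt "0 0 0 0 0 0 -1" --pt "0 0 0 0 0 0 -1"

```text
time_s: 19.98
eef_pos: [610.0, 57.0, 44.0]
ee_rot: [0.0, 0.088, 0.996, -0.0]
force: [-3.2, -0.4, 7.3]
grip_width: 0.648
```

Contact at 7.3 N, at the expected height. Release, rise, move the arm away and check.

>>> play_rows --pt "0 0 0 0 0 0 0.5" --pt "0 0 0 0 0 0 0.7" --pt "0 0 0 0 0 0 1" --pt "0 0 0 0 0 0 1" --pt "0 0 0 0 0 0 1" --pt "0 0 0 0 0 0 1"

```text
time_s: 20.48
eef_pos: [609.9, 57.0, 43.0]
ee_rot: [-0.0, 0.088, 0.996, 0.0]
force: [-0.3, -0.3, -0.7]
grip_width: 1.001
```

>>> play_rows --pt "0 0 0.2 0 0 0 1" --pt "0 0 0.6 0 0 0 1" --pt "0 0 0.8 0 0 0 1" --pt "0.4 0 0.8 0 0 0 1" --pt "0.6 0 0.6 0 0 0 1" --pt "0 0 0 0 0 0 1" --pt "0 0 0 0 0 0 1" --pt "0 0 0 0 0 0 1"

```text
time_s: 21.15
eef_pos: [649.2, 57.1, 162.4]
ee_rot: [-0.001, 0.088, 0.996, -0.0]
force: [0.2, -0.0, -1.2]
grip_width: 1.002
```

```bash
sed -i 's/\[170:310,240:400\]/[130:270,240:400]/' chk.py; python3 chk.py rel2
```

```text
[649.2  57.1 162.4] [ 0.2 -0.  -1.2]
322 194
```

View pics/rel2.png

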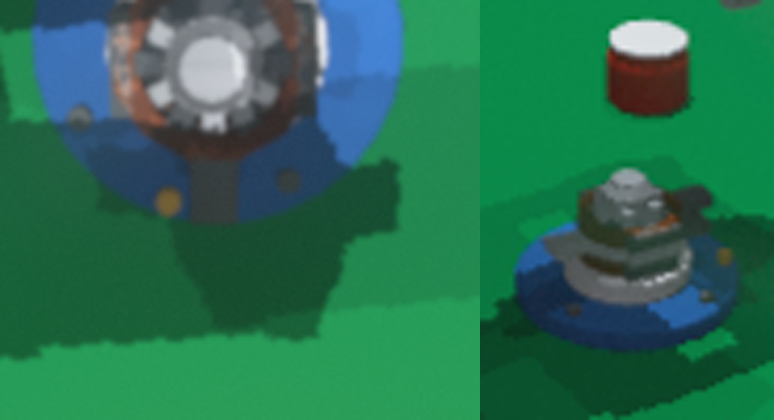

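The left view shows the loose disc on the hub with the splines in its gaps, and its tab covering the first disc's tab at (215,190). The side view shows three flat layers: the separator's tab at left (565,243), both dark tabs at right (690,200), and the tin in place. Handing in.

```bash
python3 -c "
from h import *
s=sensors.sense(); print(s['time_s'],s['force'].round(1)); print(order.finish_job())"
```

```text
21.25 [-0.4  1.4 -0.3]
the job is handed in; nothing more can be done
None
```

The clutch is rebuilt and the job is handed in at 21.3 s, but no verdict was reported. The bright separator went on first, with its tab opposite the first disc's, and the loose friction disc went on top with its tab above the first one's.

- **Fit:** Both plates slid down the splines with no noticeable resistance. Each met its seat at about 7–8 N, at the height I expected for home (34 mm and 42 mm).
- **Last checks:** The final wrist and side pictures showed the three layers flat and meshed, with the tabs pointing as asked. The gripper was open and clear, and no contact force was read.
- **Slips and gaps:** I overshot the clutch sideways by about 25 mm on the first carry and corrected it well above the hub. The tin was still in place in the last picture. I did not re-measure the spanner or brass ring at the end, but I never moved the gripper down near either of them.

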